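# Fetch the yellow pigment from behind the paint bottles and set it on the scale

## Task

Clear the red, blue and green bottles out of the plywood bay into the grey tray, then, with all three standing in the tray, take the yellow tub from the back of the bay and set it in the middle of the scale's steel pan. After that put every bottle back in the bay, centred on the tile of its own colour. Keep the bottles and the tub upright and set them down rather than dropping them.

Things in the scene. Friction and masses are not known exactly. Their poses are not given: they have to be found in the camera images.
- red_bottle: red squeeze bottle with a white cap, upright and loose, about 0.2 kg, 130 mm tall: red body 48 mm in diameter up to 86 mm, then a sloping shoulder (narrow neck, 28 mm in diameter) up to 97 mm, then a white cap 32 mm in diameter from 97 to 130 mm, a good place to grip from above. Starts on the red tile. Origin: centre of its underside, z up
- blue_bottle: blue squeeze bottle with a white cap, upright and loose, about 0.2 kg, 130 mm tall: blue body 48 mm in diameter up to 86 mm, then a sloping shoulder (narrow neck, 28 mm in diameter) up to 97 mm, then a white cap 32 mm in diameter from 97 to 130 mm, a good place to grip from above. Starts on the blue tile. Origin: centre of its underside, z up
- green_bottle: green squeeze bottle with a white cap, upright and loose, about 0.2 kg, 130 mm tall: green body 48 mm in diameter up to 86 mm, then a sloping shoulder (narrow neck, 28 mm in diameter) up to 97 mm, then a white cap 32 mm in diameter from 97 to 130 mm, a good place to grip from above. Starts on the green tile. Origin: centre of its underside, z up
- yellow_tub: low yellow pigment tub with a screw lid, closed, loose, about 0.15 kg, 45 mm tall, 60 mm in diameter over the lid (top 11 mm) and 58 mm below it. It stands on the bay's floor between the three bottles (gaps of about 12 mm) and the bay's back wall, and cannot be gripped until the bottles are gone. Origin: centre of its underside, z up
- red_tile: red square tile, 60 x 60 x 3 mm, fixed on the bay's floor: the home of the red bottle, which covers all but its corners and edges at the start. Origin: centre of its underside; its top is 3 mm higher, 15 mm above the table; axes parallel to the bay's
- blue_tile: blue square tile, 60 x 60 x 3 mm, fixed on the bay's floor: the home of the blue bottle, which covers all but its corners and edges at the start. Origin: centre of its underside; its top is 3 mm higher, 15 mm above the table; axes parallel to the bay's
- green_tile: green square tile, 60 x 60 x 3 mm, fixed on the bay's floor: the home of the green bottle, which covers all but its corners and edges at the start. Origin: centre of its underside; its top is 3 mm higher, 15 mm above the table; axes parallel to the bay's
- bay: plywood stock bay, fixed: a floor 190 (x) x 220 (y) x 12 mm, open at the front and sides, with a back wall 10 mm thick along its +x edge, whose top is 70 mm above the table. Origin: centre of its underside; the tub stands about 31 mm to +x of it, two tiles lie at x = 15 mm, y = +66 and -66 mm, the third at x = -36 mm, y = 0
- tray: empty grey plastic tray on the table to one side of the bay, fixed, 280 (x) x 110 (y) mm outside, walls 5 mm thick and 30 mm high, inner floor 5 mm above the table: room for three bottles in a row along its x. Origin: centre of its underside
- scale: white weighing scale on the other side, fixed: body 170 x 150 x 30 mm with a black display at its -x end, and a round steel pan 110 mm in diameter whose flat top is 42 mm above the table. Origin: on the table, straight below the centre of the pan

How it is judged (in metres and radians):
On the way, in this order (a step that is already met when the one before it is completed fails the run):
1. all three bottles stand upright in the tray, released (x of red_bottle in the frame of tray between -0.115 and 0.115 m and y of red_bottle in the frame of tray between -0.035 and 0.035 m and z of each of red_bottle, blue_bottle, green_bottle in the frame of tray below 0.012 m and angle between each of red_bottle, blue_bottle, green_bottle's own z axis and vertical below 0.1 rad and x of blue_bottle in the frame of tray between -0.115 and 0.115 m and y of blue_bottle in the frame of tray between -0.035 and 0.035 m and x of green_bottle in the frame of tray between -0.115 and 0.115 m and y of green_bottle in the frame of tray between -0.035 and 0.035 m and contact force between the fingers and red_bottle below 0.3 N and contact force between the fingers and blue_bottle below 0.3 N and contact force between the fingers and green_bottle below 0.3 N), for 0.1 s.
2. the yellow tub stands in the middle of the scale's pan, released, with all three bottles still in the tray (horizontal distance between yellow_tub and scale below 0.015 m and z of yellow_tub in the frame of scale between 0.036 and 0.048 m and angle between each of yellow_tub, red_bottle, blue_bottle, green_bottle's own z axis and vertical below 0.1 rad and contact force between the fingers and yellow_tub below 0.3 N and x of red_bottle in the frame of tray between -0.115 and 0.115 m and y of red_bottle in the frame of tray between -0.035 and 0.035 m and z of each of red_bottle, blue_bottle, green_bottle in the frame of tray below 0.012 m and x of blue_bottle in the frame of tray between -0.115 and 0.115 m and y of blue_bottle in the frame of tray between -0.035 and 0.035 m and x of green_bottle in the frame of tray between -0.115 and 0.115 m and y of green_bottle in the frame of tray between -0.035 and 0.035 m), for 0.1 s.
At the end, for the whole second after the job is handed in: The yellow tub stands upright on the scale's pan, within 15 mm of its centre, and each bottle stands upright on the tile of its own colour, within 12 mm of the tile's centre; all are released and at rest (horizontal distance between yellow_tub and scale below 0.015 m and z of yellow_tub in the frame of scale between 0.036 and 0.048 m and angle between each of yellow_tub, red_bottle, blue_bottle, green_bottle's own z axis and vertical below 0.1 rad and contact force between the fingers and yellow_tub below 0.3 N and linear speed of each of yellow_tub, red_bottle, blue_bottle, green_bottle below 0.03 m/s and horizontal distance between red_bottle and red_tile below 0.012 m and z of red_bottle in the frame of red_tile between -0.001 and 0.008 m and contact force between the fingers and red_bottle below 0.3 N and horizontal distance between blue_bottle and blue_tile below 0.012 m and z of blue_bottle in the frame of blue_tile between -0.001 and 0.008 m and contact force between the fingers and blue_bottle below 0.3 N and horizontal distance between green_bottle and green_tile below 0.012 m and z of green_bottle in the frame of green_tile between -0.001 and 0.008 m and contact force between the fingers and green_bottle below 0.3 N); the robot touches nothing.
It fails at once if a bottle or the tub is tipped by more than 0.6 rad (angle between any of red_bottle, blue_bottle, green_bottle, yellow_tub's own z axis and vertical above 0.6 rad).
It fails at once if a bottle or the tub is dropped (falls free faster than 0.8 m/s, about 30 mm) ((linear speed of red_bottle above 0.8 m/s and contact force between the fingers and red_bottle below 0.1 N) or (linear speed of blue_bottle above 0.8 m/s and contact force between the fingers and blue_bottle below 0.1 N) or (linear speed of green_bottle above 0.8 m/s and contact force between the fingers and green_bottle below 0.1 N) or (linear speed of yellow_tub above 0.8 m/s and contact force between the fingers and yellow_tub below 0.1 N)).
It also fails if it takes over 128 s, if anything falls off the work surface, if the arm or the gripper's body presses on something with over 40 N, if the wrist force passes 120 N, or if a joint passes its speed limit or range.

## Robot

A 7-joint arm with a two-finger parallel gripper is mounted at the origin on the work surface. World frame = base frame: x ahead of the robot, y to its left, z up, the work surface at z = 0. Lengths are in m, angles in degrees, forces in N, time in s.
With the tool pointing down it reaches from about 0.35 to 0.9 m from the base axis. Payload 19.9 kg.
Tool frame: the origin (TCP) lies at the very end of the fingers, on their centre line; the grasp point (between the pads) lies behind it (robot.grasp_offset is the z of the grasp point in the tool frame, in m); z points along the fingers, y is the line along which they close (so a half turn about z gives the same grasp; the last joint's range is limited). The gripper opens to 94 mm and grips with 3 to 60 N. Pads are 16 mm wide; open, the fingers measure 119 mm over their backs; the gripper's body (75 mm by 177 mm) begins 78 mm behind the grasp point.
Start: joints at [-78.638, 23.915, -0.59, 92.452, 0.269, 63.638, -3.037], TCP at [0.148, 0.607, 0.205] pointing down, gripper open.
Joint ranges: [-161.28, 161.28], [-22.2, 115.67], [-73.04, 71.86], [3.21, 147.25], [-68.34, 248.33], [10.77, 114.83], [-161.83, 161.83]. Speed limits (degrees/s): [108.29, 108.29, 136.94, 136.94, 172.46, 172.46, 172.46].

## Interface

Orientations are given as a 3x3 rotation matrix whose columns are the frame's x, y, z axes.
In Python, from plant import robot gives the robot as it stands.
- The arm moves only by the shell command python3 -m crank 'ROWS' [OPENING] [FORCE]. ROWS is text: rows parted by semicolons, each of 6 numbers parted by spaces: the shift along the world's x, y, z in m, then the turn, a rotation vector about the world's x, y, z in degrees. A call has 1 to 5 rows; each row is the pose to reach, as a shift and turn from the pose commanded when the call began; what a row does not reach only later rows make up. A row lasts 1/8 s, in which the tool goes at most 62.5 mm and 10.7 degrees, less where a joint would pass 70% of its speed; a pose out of reach is approached as far as the arm can. A call with a gripper value outside its range is refused whole. OPENING is the closure, from -1 (fully open) to 1 (shut), set as the call begins (- or left out, the last holds). The fingers move at their own pace and stop on an object; FORCE is the grip in N (left out, the last holds). Time passes only in rows, so rows that repeat a pose let the fingers close. It gives the time, the measured TCP pose, the force, the opening and the grip force at its end, in the units of the state.
- robot.state(): the state, without advancing time (a new reading comes with each control period).
- robot.snapshot(name): name is "scene" or "side" or "wrist"; returns a dict with "pixels" (384x512x3 uint8, blue, green, red), "z_map" (384x512 float32, m along the optical axis (not along the pixel's ray), 0 where there is no reading), "camera_matrix" (3x3 intrinsics, pixels), "cam_to_world" (4x4, takes a point from camera to world coordinates). Camera axes: x right, y up, looking along -z (the intrinsics and any distortion apply to the point x, -y, -z); pixel columns grow to the right and rows downward; lengths in m; the calibration is good to about 2 mm. A picture is of the moment at which its call begins.
- robot.close_job(): hands the job in; it is judged then, once.
The state is a dict: "t": time; "joint_pos": joint angles; "qd": joint speeds; "tau": joint torques, N m; "position": TCP position; "orientation": TCP orientation; "ft_force": force on the tool from outside, world axes, zero at the start; "torque": the same for the moment, N m; "finger_gap": finger opening in m; "finger_force": force on a finger pad.
Only numpy, scipy, OpenCV 4.12 (cv2) and the standard library are available. Lean on these libraries where they do the work, as an engineer would, in place of code of your own. Each camera call takes 0.05 s, during which the arm holds its last target. There are 200 camera calls.

## Working session

There is one attempt and no reset: what is moved stays moved. The work goes in short steps, Python scripts to look and compute and a shell command to move; the robot and the scene stay as the last step left them, time stands still between calls to the robot, and variables do not carry over. Pictures are saved under pics/ and viewed, at most 14 in all, crops included, and the job is handed in when it is done.

```bash
ls; mkdir -p pics; python3 - <<'E'
from plant import robot
import cv2
s=robot.state();print({k:s[k] for k in('t','position','orientation','finger_gap','ft_force')},robot.grasp_offset)
a=robot.snapshot("scene");cv2.imwrite("pics/a.png",a["pixels"])
b=robot.snapshot("side");cv2.imwrite("pics/b.png",b["pixels"])
E
```

```text
pics
{'t': 0.0, 'position': array([0.14840339, 0.60672711, 0.20482544]), 'orientation': array([[-9.71381403e-01,  2.37525039e-01, -1.60600577e-04],
       [ 2.37525052e-01,  9.71380618e-01, -1.24276226e-03],
       [-1.39182867e-04, -1.24534281e-03, -9.99999215e-01]]), 'finger_gap': 0.0938872091416714, 'ft_force': array([ 0.06073655, -0.4766399 ,  0.0222266 ])} -0.0188
```

View pics/a.png

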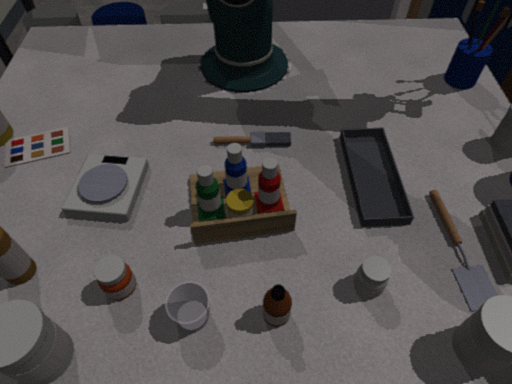

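View pics/b.png

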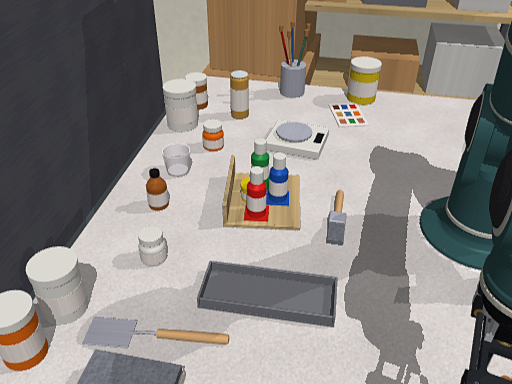

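The scene view shows the bay at about (240,203), with caps at green (205,173), blue (235,152) and red (269,167). The tub is at (240,203), the tray at (373,175) and the pan at (103,183). The side view agrees.

```bash
cat > h.py <<'E'
import numpy as np, cv2
from plant import robot
def cloud(name):
    s=robot.snapshot(name);z=s["z_map"];K=s["camera_matrix"];T=s["cam_to_world"]
    v,u=np.mgrid[:z.shape[0],:z.shape[1]]
    P=np.stack([(u-K[0,2])/K[0,0]*z,-(v-K[1,2])/K[1,1]*z,-z],-1)@T[:3,:3].T+T[:3,3]
    P[z==0]=np.nan
    return P,cv2.cvtColor(s["pixels"],cv2.COLOR_BGR2HSV).astype(int),s
def blobs(P,m,zl,zh,n=15):
    """connected regions of mask m with height in zl..zh: centre of min-area rect, size, angle, z"""
    m=m&(P[...,2]>zl)&(P[...,2]<zh)
    k,L=cv2.connectedComponents(m.astype(np.uint8))
    out=[]
    for i in range(1,k):
        q=P[L==i]
        if len(q)>=n:
            c,circ=cv2.minEnclosingCircle(q[:,:2].astype(np.float32)*1000)
            r=cv2.minAreaRect(q[:,:2].astype(np.float32)*1000)
            v,u=np.nonzero(L==i)
            out.append((len(q),(int(u.mean()),int(v.mean())),np.round(r[0],1),np.round(r[1],1),round(r[2],1),'circ',np.round(c,1),round(circ,1),'z',round(np.median(q[:,2])*1000,1)))
    return out
E
python3 - <<'E'
from h import *
for n in("scene","side"):
    P,H,s=cloud(n); h,sa,v=np.moveaxis(H,-1,0); print(n,s["camera_matrix"].ravel().round(1),s["cam_to_world"][:3,3].round(3),s["cam_to_world"][:3,:3].round(2).tolist())
    R=(np.abs(P[...,0]-.6)<.35)&(np.abs(P[...,1])<.45)
    for lab,m,a,b in(("captop",R,.139,.16),("wall",R&(h<30)&(sa>50),.064,.075),("tub",R&(h>20)&(h<35)&(sa>150),.05,.064),("pan",R,.039,.045),("tray",R&(sa<80)&(v<130),.024,.034),("wood",R&(h<30)&(sa>50),.009,.0135)):
        for o in blobs(P,m,a,b): print(lab,*o)
E
```

```text
scene [396.3   0.  253.7   0.  396.3 195.5   0.    0.    1. ] [1.074 0.023 0.742] [[0.02, -0.8, 0.6], [1.0, 0.02, -0.0], [-0.01, 0.6, 0.8]]
captop 150 (233, 148) [499.1 -16. ] [31.8 29.2] 1.6 circ [499.  -17.2] 16.5 z 144.2
captop 160 (269, 163) [542.2  55.2] [30.8 29.1] 34.8 circ [542.   54.8] 16.7 z 144.1
captop 165 (203, 171) [559.  -74.8] [30.8 28.1] 4.2 circ [558.7 -75.4] 15.8 z 144.1
wall 544 (242, 218) [624.1   1.4] [ 12.9 218.4] 7.7 circ [625.4   1.5] 109.2 z 68.8
wall 188 (277, 306) [805.9  61.2] [39.1 49.5] 9.5 circ [801.   60.5] 25.1 z 70.5
tub 495 (239, 200) [567.3  -9.4] [58.3 56.1] 38.0 circ [566.   -8.5] 30.7 z 56.1
pan 1346 (102, 182) [ 498.1 -322.8] [110.4 108.2] 15.3 circ [ 497.1 -323.3] 56.4 z 41.1
pan 34 (236, 185) [513.7 -16.4] [17.7 45.6] 1.7 circ [504.8 -16.6] 22.8 z 41.6
pan 32 (267, 199) [558.9  53.3] [44.4 17. ] 82.1 circ [550.8  54.5] 22.2 z 42.3
pan 36 (210, 206) [571.2 -71. ] [20.6 47.6] 16.8 circ [561.3 -74. ] 23.8 z 42.2
pan 39 (239, 211) [586.5  -7.9] [19.9 54.3] 2.3 circ [576.6  -8.3] 27.1 z 41.4
pan 27 (286, 221) [616.4  89.9] [ 3.7 38.7] 7.4 circ [6
[... 4392 characters left out ...]
[47.5 22.7] 17.9 circ [498.8 -10.4] 23.8 z 42.9
pan 40 (157, 196) [793.4  76.7] [51.2 24.5] 28.4 circ [799.2  66. ] 25.6 z 42.2
pan 36 (255, 208) [540.6  73. ] [44.6 16.6] 9.7 circ [541.8  66. ] 22.3 z 41.6
pan 65 (152, 251) [737.6 265.6] [55.3 23.3] 25.4 circ [742.1 256.1] 27.7 z 42.4
pan 40 (77, 301) [829.1 430.1] [42.5  8.7] 77.2 circ [833.3 429.1] 21.3 z 42.2
tray 59 (318, 137) [ 422.8 -314.5] [60.2 22.2] 83.8 circ [ 426.8 -315. ] 30.2 z 29.5
tray 962 (267, 290) [468.1 310.7] [279.9 115.6] 1.3 circ [467.9 310.1] 148.5 z 28.2
wood 1574 (266, 207) [535.   -7.6] [184.1 225.5] 7.1 circ [534.7  -7.1] 144.9 z 11.0
wood 35 (159, 206) [789.7  76.4] [49.3 18.7] 41.2 circ [795.9  69.4] 24.7 z 10.9
```

```bash
python3 -m crank '0.03 -0.04 0 0 0 7;0.06 -0.08 0 0 0 13.7;0.1 -0.13 0 0 0 13.7;0.135 -0.18 0 0 0 13.7;0.17 -0.23 0 0 0 13.7' -0.5 25; python3 -m crank '0.035 -0.05 0 0 0 0;0.07 -0.1 0 0 0 0;0.105 -0.15 0 0 0 0;0.14 -0.2 0 0 0 0;0.175 -0.25 0 0 0 0'
```

```text
t: 0.82
position: [0.3194, 0.3752, 0.2055]
orientation: [[-1.0, 0.001, 0.0], [0.001, 1.0, 0.0], [-0.0, 0.0, -1.0]]
ft_force: [1.4, 0.3, 0.7]
finger_gap: 0.0706
finger_force: 0.0
t: 1.45
position: [0.4943, 0.1254, 0.2056]
orientation: [[-1.0, 0.0, 0.0], [0.0, 1.0, 0.0], [-0.0, 0.0, -1.0]]
ft_force: [0.5, 0.5, 0.4]
finger_gap: 0.0707
finger_force: 0.0
```

```bash
python3 -m crank '0.024 -0.034 0 0 0 0;0.048 -0.068 0 0 0 0;0.048 -0.068 -0.04 0 0 0;0.048 -0.068 -0.075 0 0 0;0.048 -0.068 -0.091 0 0 0'; python3 -m crank '0 0 0 0 0 0;0 0 0 0 0 0'; python3 - <<'E'
from h import *
cv2.imwrite("pics/c.png",robot.snapshot("side")["pixels"][80:280,140:400].repeat(2,0).repeat(2,1))
E
```

```text
t: 2.08
position: [0.5406, 0.0589, 0.1128]
orientation: [[-1.0, 0.001, -0.002], [0.001, 1.0, -0.001], [0.002, -0.001, -1.0]]
ft_force: [0.4, 0.2, 0.5]
finger_gap: 0.0706
finger_force: 0.0
t: 2.33
position: [0.5421, 0.0593, 0.1156]
orientation: [[-1.0, 0.001, 0.002], [0.001, 1.0, 0.0], [-0.002, 0.0, -1.0]]
ft_force: [0.2, 0.1, -0.7]
finger_gap: 0.0701
finger_force: 0.0
```

View pics/c.png

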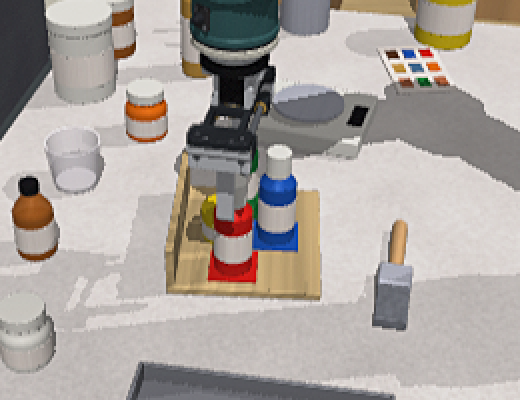

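The crop shows the fingers straddling the red cap at about (235,210). I'll trim by 2 mm, then grip.

```bash
python3 -m crank '0.001 -0.002 0 0 0 0;0.001 -0.002 0 0 0 0'; python3 -m crank '0 0 0 0 0 0;0 0 0 0 0 0;0 0 0 0 0 0;0 0 0 0 0 0;0 0 0 0 0 0' 1 25;  python3 -m crank '0 0 0.015 0 0 0;0 0 0.035 0 0 0;0 0 0.06 0 0 0;0 0 0.08 0 0 0'
```

```text
t: 2.62
position: [0.5428, 0.057, 0.1149]
orientation: [[-1.0, 0.001, 0.001], [0.001, 1.0, 0.0], [-0.001, 0.0, -1.0]]
ft_force: [-0.0, 0.5, -0.4]
finger_gap: 0.0706
finger_force: 0.0
t: 3.25
position: [0.5424, 0.0571, 0.1144]
orientation: [[-1.0, 0.001, -0.0], [0.001, 1.0, -0.0], [0.0, -0.0, -1.0]]
ft_force: [0.8, 0.3, -0.7]
finger_gap: 0.0316
finger_force: 24.9
t: 3.75
position: [0.5426, 0.0571, 0.1964]
orientation: [[-1.0, 0.001, 0.001], [0.001, 1.0, 0.0], [-0.001, 0.0, -1.0]]
ft_force: [-0.0, -0.4, -2.4]
finger_gap: 0.0316
finger_force: 24.9
```

```bash
python3 -m crank '0 0.03 0 0 0 0;0 0.08 0 0 0 0;0 0.13 0 0 0 0;0 0.18 0 0 0 0;0 0.225 0 0 0 0'; python3 -m crank '0 0.02 0 0 0 0;0 0.029 0 0 0 0;0 0.029 -0.03 0 0 0;0 0.029 -0.065 0 0 0;0 0.029 -0.08 0 0 0'; python3 -m crank '0 0 -0.005 0 0 0;0 0 -0.008 0 0 0;0 0 -0.0085 0 0 0;0 0 -0.0085 0 0 0'; python3 -m crank '0 0 0 0 0 0;0 0 0 0 0 0;0 0 0 0 0 0' -0.5;  python3 -m crank '0 0 0.02 0 0 0;0 0 0.06 0 0 0;0 0 0.085 0 0 0'
```

```text
t: 4.38
position: [0.5422, 0.284, 0.1955]
orientation: [[-1.0, 0.0, 0.001], [0.0, 1.0, 0.0], [-0.001, 0.0, -1.0]]
ft_force: [0.4, -1.0, -2.4]
finger_gap: 0.0318
finger_force: 24.9
t: 5.0
position: [0.5422, 0.3094, 0.1132]
orientation: [[-1.0, 0.002, -0.001], [0.002, 1.0, -0.002], [0.001, -0.002, -1.0]]
ft_force: [0.6, -0.4, -1.5]
finger_gap: 0.0317
finger_force: 24.9
t: 5.5
position: [0.5427, 0.3113, 0.1066]
orientation: [[-1.0, 0.001, 0.001], [0.001, 1.0, 0.0], [-0.001, 0.0, -1.0]]
ft_force: [-0.4, -0.5, -1.8]
finger_gap: 0.0314
finger_force: 24.9
t: 5.88
position: [0.5425, 0.3112, 0.1061]
orientation: [[-1.0, 0.001, 0.0], [0.001, 1.0, 0.0], [-0.0, 0.0, -1.0]]
ft_force: [-0.2, -0.1, -0.9]
finger_gap: 0.0581
finger_force: 0.0
t: 6.25
position: [0.5431, 0.3113, 0.1943]
orientation: [[-1.0, 0.001, 0.002], [0.001, 1.0, 0.001], [-0.002, 0.001, -1.0]]
ft_force: [-0.5, 0.3, -0.4]
finger_gap: 0.0706
finger_force: 0.0
```

```bash
python3 -m crank '-0.005 -0.04 0 0 0 0;-0.013 -0.095 0 0 0 0;-0.02 -0.15 0 0 0 0;-0.027 -0.205 0 0 0 0;-0.034 -0.26 0 0 0 0'; python3 -m crank '-0.006 -0.045 0 0 0 0;-0.0086 -0.0653 0 0 0 0;-0.0086 -0.0653 -0.03 0 0 0;-0.0086 -0.0653 -0.065 0 0 0;-0.0086 -0.0653 -0.0765 0 0 0'; python3 -m crank '0 0 0 0 0 0;0 0 0 0 0 0'; python3 - <<'E'
from h import *
s=robot.snapshot("side")["pixels"];cv2.imwrite("pics/d.png",s[80:360,140:400].repeat(2,0).repeat(2,1))
E
```

```text
t: 6.88
position: [0.5083, 0.0494, 0.1924]
orientation: [[-1.0, 0.001, 0.002], [0.001, 1.0, 0.001], [-0.002, 0.001, -1.0]]
ft_force: [0.9, -0.6, -0.4]
finger_gap: 0.0706
finger_force: 0.0
t: 7.5
position: [0.4995, -0.0142, 0.1141]
orientation: [[-1.0, 0.001, -0.001], [0.001, 1.0, -0.0], [0.001, -0.0, -1.0]]
ft_force: [0.1, 1.0, 0.4]
finger_gap: 0.0706
finger_force: 0.0
t: 7.75
position: [0.5006, -0.0141, 0.1158]
orientation: [[-1.0, 0.001, 0.002], [0.001, 1.0, 0.0], [-0.002, 0.0, -1.0]]
ft_force: [0.0, 0.4, -0.7]
finger_gap: 0.0703
finger_force: 0.0
```

View pics/d.png

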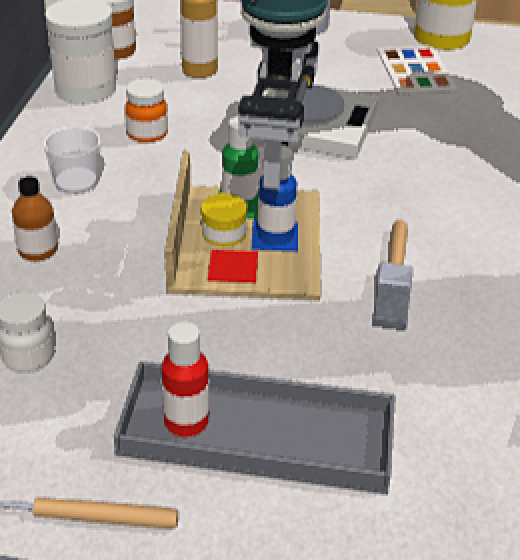

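Red stands in the tray at (185,385), the red tile is bare at (233,266), and the fingers straddle the blue cap at (278,165).

```bash
python3 -m crank '0 0 0 0 0 0;0 0 0 0 0 0;0 0 0 0 0 0;0 0 0 0 0 0' 1 25;  python3 -m crank '0 0 0.015 0 0 0;0 0 0.035 0 0 0;0 0 0.06 0 0 0;0 0 0.08 0 0 0;0 0 0.08 0 0 0'
python3 -m crank '-0.01 0.03 0 0 0 0;-0.025 0.075 0 0 0 0;-0.042 0.125 0 0 0 0;-0.058 0.175 0 0 0 0;-0.075 0.225 0 0 0 0'; python3 -m crank '-0.017 0.05 0 0 0 0;-0.029 0.085 0 0 0 0;-0.034 0.0966 0 0 0 0;-0.034 0.0966 -0.03 0 0 0;-0.034 0.0966 -0.065 0 0 0'; python3 -m crank '0 0 -0.012 0 0 0;0 0 -0.02 0 0 0;0 0 -0.0235 0 0 0;0 0 -0.0245 0 0 0;0 0 -0.0245 0 0 0'; python3 -m crank '0 0 0 0 0 0;0 0 0 0 0 0;0 0 0 0 0 0' -0.5;  python3 -m crank '0 0 0.02 0 0 0;0 0 0.06 0 0 0;0 0 0.085 0 0 0'
```

```text
t: 8.3
position: [0.4999, -0.0142, 0.1145]
orientation: [[-1.0, 0.001, 0.0], [0.001, 1.0, -0.0], [-0.0, -0.0, -1.0]]
ft_force: [-0.2, -0.8, 0.3]
finger_gap: 0.0338
finger_force: 0.3
t: 8.93
position: [0.5005, -0.0142, 0.1961]
orientation: [[-1.0, 0.001, 0.003], [0.001, 1.0, 0.0], [-0.003, 0.0, -1.0]]
ft_force: [-0.0, 0.0, -3.0]
finger_gap: 0.0317
finger_force: 24.9
t: 9.55
position: [0.4238, 0.2121, 0.1939]
orientation: [[-1.0, 0.001, -0.001], [0.001, 1.0, -0.0], [0.001, -0.0, -1.0]]
ft_force: [1.4, 0.5, -2.7]
finger_gap: 0.0317
finger_force: 24.9
t: 10.18
position: [0.3911, 0.3069, 0.1286]
orientation: [[-1.0, 0.001, 0.001], [0.001, 1.0, 0.0], [-0.001, 0.0, -1.0]]
ft_force: [1.1, 0.5, -2.6]
finger_gap: 0.0314
finger_force: 24.9
t: 10.8
position: [0.391, 0.3076, 0.1054]
orientation: [[-1.0, 0.001, 0.001], [0.001, 1.0, 0.0], [-0.001, 0.0, -1.0]]
ft_force: [0.2, 0.7, -0.8]
finger_gap: 0.0313
finger_force: 24.9
t: 11.18
position: [0.3909, 0.3075, 0.1051]
orientation: [[-1.0, 0.001, 0.0], [0.001, 1.0, 0.0], [-0.0, 0.0, -1.0]]
ft_force: [0.8, -0.3, 0.3]
finger_gap: 0.0585
finger_force: 0.0
t: 11.55
position: [0.3911, 0.3076, 0.1916]
orientation: [[-1.0, 0.001, 0.001], [0.001, 1.0, 0.001], [-0.001, 0.001, -1.0]]
ft_force: [0.5, -1.1, 0.6]
finger_gap: 0.0703
finger_force: 0.0
```

```bash
python3 -m crank '0.012 -0.03 0 0 0 0;0.034 -0.08 0 0 0 0;0.056 -0.13 0 0 0 0;0.078 -0.18 0 0 0 0;0.1 -0.23 0 0 0 0'; python3 -m crank '0.022 -0.05 0 0 0 0;0.044 -0.1 0 0 0 0;0.061 -0.137 0 0 0 0;0.0687 -0.1502 0 0 0 0;0.0687 -0.1502 -0.03 0 0 0'; python3 -m crank '0 0 -0.03 0 0 0;0 0 -0.0455 0 0 0;0 0 -0.0455 0 0 0'; python3 - <<'E'
from h import *
s=robot.snapshot("side")["pixels"];cv2.imwrite("pics/e.png",s[80:360,140:400].repeat(2,0).repeat(2,1))
E
```

```text
t: 12.18
position: [0.4914, 0.0758, 0.1902]
orientation: [[-1.0, 0.0, 0.001], [0.0, 1.0, 0.0], [-0.001, 0.0, -1.0]]
ft_force: [0.6, 0.4, -0.5]
finger_gap: 0.0704
finger_force: 0.0
t: 12.8
position: [0.561, -0.0735, 0.1609]
orientation: [[-1.0, 0.002, 0.003], [0.002, 1.0, -0.0], [-0.003, -0.0, -1.0]]
ft_force: [-0.0, 0.1, -1.7]
finger_gap: 0.0701
finger_force: 0.0
t: 13.18
position: [0.5592, -0.0723, 0.114]
orientation: [[-1.0, 0.0, -0.001], [0.0, 1.0, 0.0], [0.001, 0.0, -1.0]]
ft_force: [0.8, -0.5, 0.4]
finger_gap: 0.0708
finger_force: 0.0
```

View pics/e.png

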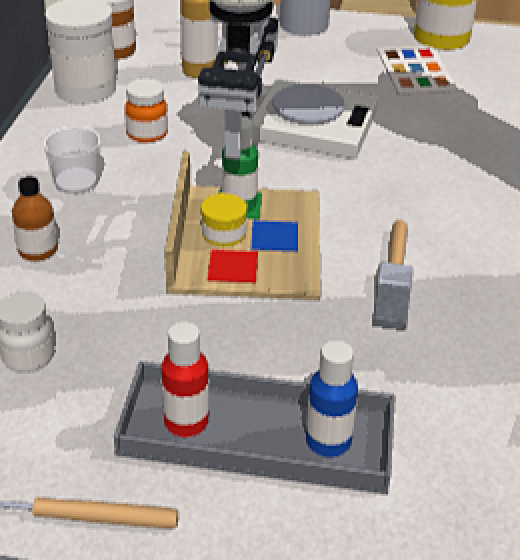

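Red (185,385) and blue (332,405) stand upright in the tray with a gap between them, and the fingers are around the green cap at (238,135).

```bash
python3 -m crank '0 0 0 0 0 0;0 0 0 0 0 0;0 0 0 0 0 0;0 0 0 0 0 0;0 0 0 0 0 0' 1 25;  python3 -m crank '0 0 0.015 0 0 0;0 0 0.035 0 0 0;0 0 0.06 0 0 0;0 0 0.08 0 0 0;0 0 0.08 0 0 0'
python3 -m crank '-0.008 0.03 0 0 0 0;-0.02 0.08 0 0 0 0;-0.032 0.13 0 0 0 0;-0.044 0.18 0 0 0 0;-0.056 0.23 0 0 0 0'; python3 -m crank '-0.012 0.05 0 0 0 0;-0.024 0.1 0 0 0 0;-0.034 0.14 0 0 0 0;-0.0375 0.1522 0 0 0 0;-0.0375 0.1522 -0.03 0 0 0'; python3 -m crank '0 0 -0.03 0 0 0;0 0 -0.05 0 0 0;0 0 -0.057 0 0 0;0 0 -0.0595 0 0 0;0 0 -0.0595 0 0 0'; python3 -m crank '0 0 0 0 0 0;0 0 0 0 0 0;0 0 0 0 0 0' -0.5;  python3 -m crank '0 0 0.02 0 0 0;0 0 0.06 0 0 0;0 0 0.085 0 0 0'
python3 - <<'E'
from h import *
for n in("scene","side"):
    P,H,s=cloud(n); h,sa,v=np.moveaxis(H,-1,0);cv2.imwrite("pics/f_%s.png"%n,s["pixels"])
    R=(np.abs(P[...,0]-.54)<.12)&(np.abs(P[...,1])<.12); T=(np.abs(P[...,0]-.467)<.14)&(np.abs(P[...,1]-.31)<.06)
    for lab,m,a,b in(("tubtop",R,.05,.062),("red",R&((h<8)|(h>172))&(sa>120),.008,.02),("blue",R&(h>100)&(h<130)&(sa>120),.008,.02),("green",R&(h>50)&(h<85)&(sa>120),.008,.02),("caps",T,.128,.15)):
        for o in blobs(P,m,a,b,20): print(n,lab,*o)
E
```

```text
t: 13.85
position: [0.5595, -0.0728, 0.1145]
orientation: [[-1.0, 0.001, 0.0], [0.001, 1.0, -0.0], [-0.0, -0.0, -1.0]]
ft_force: [0.0, -0.7, 0.6]
finger_gap: 0.0317
finger_force: 24.9
t: 14.48
position: [0.5603, -0.0729, 0.1962]
orientation: [[-1.0, 0.001, 0.003], [0.001, 1.0, 0.0], [-0.003, 0.0, -1.0]]
ft_force: [-0.3, -0.4, -2.2]
finger_gap: 0.0318
finger_force: 24.9
t: 15.1
position: [0.5026, 0.1587, 0.1939]
orientation: [[-1.0, 0.001, -0.001], [0.001, 1.0, -0.0], [0.001, -0.0, -1.0]]
ft_force: [0.7, 0.2, -2.0]
finger_gap: 0.0315
finger_force: 24.9
t: 15.72
position: [0.4665, 0.3105, 0.165]
orientation: [[-1.0, -0.001, 0.002], [-0.001, 1.0, 0.002], [-0.002, 0.002, -1.0]]
ft_force: [0.3, -1.0, -2.2]
finger_gap: 0.0315
finger_force: 24.9
t: 16.35
position: [0.4663, 0.3094, 0.1055]
orientation: [[-1.0, 0.001, 0.001], [0.001, 1.0, 0.0], [-0.001, 0.0, -1.0]]
ft_force: [-0.0, -1.1, -2.0]
finger_gap: 0.0317
finger_force: 24.9
t: 16.73
position: [0.4662, 0.3095, 0.1052]
orientation: [[-1.0, 0.001, 0.0], [0.001, 1.0, 0.0], [-0.0, 0.0, -1.0]]
ft_force: [-0.2, -0.0, -0.6]
finger_gap: 0.0583

[... 1012 characters left out ...]
 55.8
side tubtop 24 (260, 182) [544.1 -14. ] [27.7 11.5] 87.5 circ [547.  -14.1] 13.9 z 55.6
side tubtop 20 (225, 208) [611.3 101. ] [ 7.6 28.7] 5.7 circ [608.9 100.7] 14.3 z 55.5
side red 116 (251, 216) [550.3  74.9] [42.1 29.6] 7.0 circ [550.5  73. ] 24.7 z 13.9
side blue 26 (287, 199) [475.5 -18.9] [ 5.3 61.8] 8.0 circ [474.2 -19.1] 30.9 z 14.1
side green 39 (265, 181) [544.7 -77.4] [16.5 39.6] 9.9 circ [543.4 -77.6] 21.0 z 13.7
side caps 169 (231, 247) [542.6 312.7] [30.7 29.9] 53.1 circ [544.  312.3] 16.7 z 134.0
side caps 175 (269, 252) [465.9 310.2] [31.4 30.5] 53.8 circ [467.1 310.5] 16.8 z 133.8
side caps 177 (308, 256) [392.6 308.4] [32.8 29.8] 50.0 circ [392.3 308. ] 16.9 z 133.9
```

```bash
python3 -m crank '0.01 -0.03 0 0 0 0;0.025 -0.08 0 0 0 0;0.041 -0.13 0 0 0 0;0.057 -0.18 0 0 0 0;0.073 -0.23 0 0 0 0' -1; python3 -m crank '0.014 -0.045 0 0 0 0;0.024 -0.076 0 0 0 0;0.0275 -0.0865 0 0 0 0;0.0275 -0.0865 -0.03 0 0 0;0.0275 -0.0865 -0.06 0 0 0';python3 -m crank '0 0 -0.03 0 0 0;0 0 -0.05 0 0 0;0 0 -0.07 0 0 0;0 0 -0.07 0 0 0'; python3 - <<'E'
from h import *
s=robot.snapshot("side")["pixels"];w=robot.snapshot("scene")["pixels"]
cv2.imwrite("pics/g.png",np.hstack([s[80:360,140:340],w[60:340,150:350]]).repeat(2,0).repeat(2,1))
E
```

```text
t: 17.82
position: [0.5391, 0.0778, 0.1895]
orientation: [[-1.0, 0.001, -0.0], [0.001, 1.0, -0.0], [0.0, -0.0, -1.0]]
ft_force: [0.2, -0.2, -0.0]
finger_gap: 0.0939
finger_force: 0.0
t: 18.45
position: [0.5664, -0.0061, 0.1289]
orientation: [[-1.0, -0.0, 0.0], [-0.0, 1.0, 0.0], [-0.0, 0.0, -1.0]]
ft_force: [0.2, -0.4, 0.2]
finger_gap: 0.094
finger_force: 0.0
t: 18.95
position: [0.5654, -0.0062, 0.0586]
orientation: [[-1.0, -0.0, -0.003], [-0.0, 1.0, -0.0], [0.003, -0.0, -1.0]]
ft_force: [0.9, 0.6, 0.1]
finger_gap: 0.094
finger_force: 0.0
```

View pics/g.png

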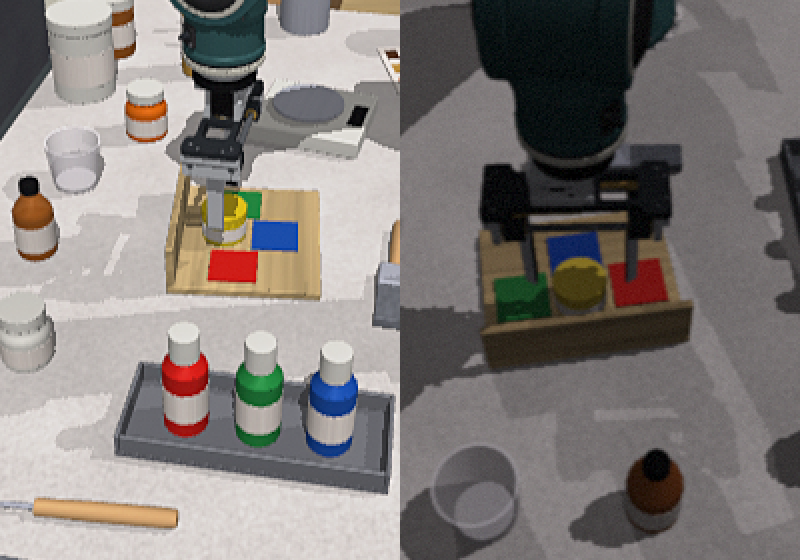

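All three bottles stand in the tray (left half, 185/260/332), and the open fingers straddle the tub at (580,285) in the right half, well centred.

```bash
python3 -m crank '0 0 -0.02 0 0 0;0 0 -0.0293 0 0 0;0 0 -0.0293 0 0 0';python3 -m crank '0 0 0 0 0 0;0 0 0 0 0 0;0 0 0 0 0 0;0 0 0 0 0 0;0 0 0 0 0 0' 1 25;  python3 -m crank '0 0 0.01 0 0 0;0 0 0.03 0 0 0;0 0 0.06 0 0 0;0 0 0.09 0 0 0;0 0 0.1 0 0 0'
```

```text
t: 19.42
position: [0.5664, -0.007, 0.0307]
orientation: [[-1.0, 0.001, -0.0], [0.001, 1.0, -0.0], [0.0, -0.0, -1.0]]
ft_force: [0.1, 0.5, 0.4]
finger_gap: 0.0937
finger_force: 0.0
t: 20.05
position: [0.5667, -0.0071, 0.0308]
orientation: [[-1.0, 0.001, 0.0], [0.001, 1.0, -0.0], [-0.0, -0.0, -1.0]]
ft_force: [-0.6, -0.2, 3.7]
finger_gap: 0.0594
finger_force: 25.0
t: 20.68
position: [0.5672, -0.0071, 0.1324]
orientation: [[-1.0, 0.001, 0.002], [0.001, 1.0, 0.0], [-0.002, 0.0, -1.0]]
ft_force: [0.1, -0.1, -3.6]
finger_gap: 0.0594
finger_force: 25.0
```

```bash
python3 -m crank '-0.006 -0.03 0 0 0 0;-0.016 -0.075 0 0 0 0;-0.027 -0.125 0 0 0 0;-0.038 -0.175 0 0 0 0;-0.049 -0.225 0 0 0 0'; python3 -m crank '-0.01 -0.045 0 0 0 0;-0.017 -0.075 0 0 0 0;-0.02 -0.0888 0 0 0 0;-0.02 -0.0888 -0.02 0 0 0;-0.02 -0.0888 -0.045 0 0 0';python3 -m crank '0 0 -0.01 0 0 0;0 0 -0.018 0 0 0;0 0 -0.018 0 0 0';python3 - <<'E'
from h import *
cv2.imwrite("pics/i.png",np.hstack([robot.snapshot("side")["pixels"][60:240,200:380],robot.snapshot("scene")["pixels"][100:280,20:200]]).repeat(2,0).repeat(2,1))
E
```

```text
t: 21.3
position: [0.5167, -0.2334, 0.13]
orientation: [[-1.0, 0.0, -0.001], [0.0, 1.0, 0.0], [0.001, 0.0, -1.0]]
ft_force: [0.5, 0.2, -0.8]
finger_gap: 0.059
finger_force: 25.0
t: 21.92
position: [0.4981, -0.32, 0.085]
orientation: [[-1.0, -0.0, 0.001], [-0.0, 1.0, 0.0], [-0.001, 0.0, -1.0]]
ft_force: [-0.1, 0.4, -2.1]
finger_gap: 0.0596
finger_force: 25.0
t: 22.3
position: [0.4976, -0.3207, 0.0676]
orientation: [[-1.0, 0.0, -0.0], [0.0, 1.0, 0.0], [0.0, 0.0, -1.0]]
ft_force: [0.0, -0.2, -2.1]
finger_gap: 0.0592
finger_force: 25.0
```

View pics/i.png

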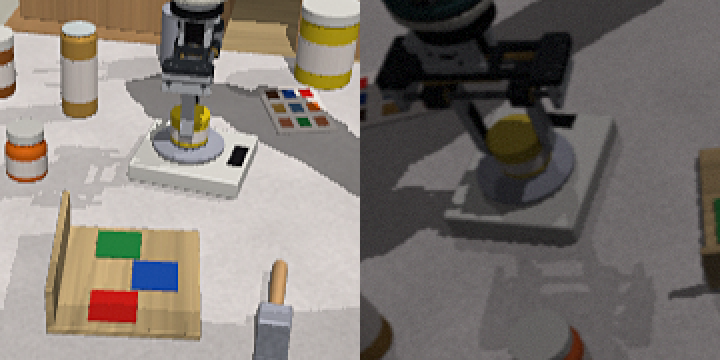

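The tub hangs just above the pan, about centred at (190,135) in the left half. I'll check its tilt before releasing.

```bash
cat >> h.py <<'E'
def tub():
    P,H,s=cloud("scene");h,sa,v=np.moveaxis(H,-1,0)
    m=(h>18)&(h<36)&(sa>140)&(np.abs(P[...,0]-.4975)<.05)&(np.abs(P[...,1]+.321)<.05)
    q=P[m];q=q[q[:,2]>np.percentile(q[:,2],90)-.006]
    for _ in range(3):
        a=np.linalg.lstsq(np.c_[q[:,:2]-q[:,:2].mean(0),np.ones(len(q))],q[:,2],rcond=None)[0]
        r=q[:,2]-np.c_[q[:,:2]-q[:,:2].mean(0),np.ones(len(q))]@a
        q=q[np.abs(r)<.003]
    print("tub",len(q),"slope rad",a[:2].round(3),"z",a[2].round(4),"c",np.round(cv2.minEnclosingCircle(q[:,:2].astype(np.float32)*1000)[0],1))
E
python3 -c "from h import *;tub()"
```

```text
tub 5 slope rad [0.86  0.418] z 0.1922 c [ 500.  -320.1]
```

```bash
sed -i "s/q=P\[m\];q=.*/q=P[m\&(P[...,2]<.102)\&(P[...,2]>.08)]; q=q[q[:,2]>np.percentile(q[:,2],60)-.008]/" h.py; python3 -c "from h import *;tub()"
```

```text
tub 387 slope rad [-0.003 -0.01 ] z 0.0934 c [ 498.5 -319.4]
```

```bash
python3 -m crank '0 0 -0.004 0 0 0;0 0 -0.006 0 0 0;0 0 -0.006 0 0 0';python3 -m crank '0 0 -0.0005 0 0 0;0 0 -0.0005 0 0 0;0 0 -0.0005 0 0 0' -1; python3 -m crank '0 0 0.02 0 0 0;0 0 0.05 0 0 0;0 0 0.09 0 0 0;0 0 0.1305 0 0 0;0 0 0.1305 0 0 0';python3 -c "
from h import *
tub()
P,H,s=cloud('side')
R=(abs(P[...,0]-.5)<.09)&(abs(P[...,1]+.32)<.09)
print(*blobs(P,R,.078,.095)); P,H,s=cloud('scene');print(*blobs(P,(abs(P[...,0]-.5)<.09)&(abs(P[...,1]+.32)<.09),.078,.095))"
```

```text
t: 22.88
position: [0.4974, -0.3208, 0.0614]
orientation: [[-1.0, 0.001, -0.0], [0.001, 1.0, 0.0], [0.0, 0.0, -1.0]]
ft_force: [-0.5, 1.1, -1.8]
finger_gap: 0.0591
finger_force: 25.0
t: 23.25
position: [0.4976, -0.321, 0.0612]
orientation: [[-1.0, 0.001, 0.0], [0.001, 1.0, -0.0], [-0.0, -0.0, -1.0]]
ft_force: [-0.2, 0.1, -0.3]
finger_gap: 0.0856
finger_force: 0.0
t: 23.88
position: [0.4988, -0.3219, 0.1959]
orientation: [[-1.0, 0.001, 0.005], [0.001, 1.0, -0.002], [-0.005, -0.002, -1.0]]
ft_force: [0.3, 0.3, -0.4]
finger_gap: 0.0941
finger_force: 0.0
tub 419 slope rad [-0.012 -0.004] z 0.0859 c [ 497.2 -318.1]
(188, (294, 119), array([ 498.2, -317.2]), array([63.3, 59.6]), 65.7, 'circ', array([ 501. , -317.6]), 34.8, 'z', np.float64(85.1))
(492, (97, 169), array([ 496.9, -319.4]), array([59.2, 57.6]), 11.2, 'circ', array([ 497.3, -319.5]), 30.7, 'z', np.float64(85.9))
```

```bash
python3 -m crank '0 0.03 0 0 0 0;-0.003 0.08 0 0 0 0;-0.006 0.135 0 0 0 0;-0.009 0.19 0 0 0 0;-0.012 0.245 0 0 0 0' -0.5;python3 -m crank '-0.003 0.055 0 0 0 0;-0.006 0.11 0 0 0 0;-0.009 0.165 0 0 0 0;-0.012 0.22 0 0 0 0;-0.015 0.275 0 0 0 0';python3 -m crank '-0.002 0.05 0 0 0 0;-0.003 0.09 0 0 0 0;-0.0045 0.1103 0 0 0 0;-0.0045 0.1103 -0.03 0 0 0;-0.0045 0.1103 -0.06 0 0 0';python3 -m crank '0 0 -0.02 0 0 0;0 0 -0.0267 0 0 0;0 0 -0.0267 0 0 0'; python3 -m crank '0 0 0 0 0 0;0 0 0 0 0 0;0 0 0 0 0 0;0 0 0 0 0 0;0 0 0 0 0 0' 1 25;  python3 -m crank '0 0 0.015 0 0 0;0 0 0.035 0 0 0;0 0 0.06 0 0 0;0 0 0.09 0 0 0;0 0 0.09 0 0 0'
```

```text
t: 24.65
position: [0.4847, -0.0742, 0.191]
orientation: [[-1.0, 0.001, -0.001], [0.001, 1.0, -0.0], [0.001, -0.0, -1.0]]
ft_force: [1.0, 0.1, -0.3]
finger_gap: 0.0705
finger_force: 0.0
t: 25.28
position: [0.4697, 0.2006, 0.191]
orientation: [[-1.0, 0.001, -0.001], [0.001, 1.0, -0.001], [0.001, -0.001, -1.0]]
ft_force: [1.0, -0.9, -0.1]
finger_gap: 0.0706
finger_force: 0.0
t: 25.9
position: [0.466, 0.3086, 0.1305]
orientation: [[-1.0, 0.001, -0.0], [0.001, 1.0, -0.001], [0.0, -0.001, -1.0]]
ft_force: [0.2, -0.6, -0.8]
finger_gap: 0.0705
finger_force: 0.0
t: 26.28
position: [0.4661, 0.3089, 0.1049]
orientation: [[-1.0, 0.001, -0.0], [0.001, 1.0, -0.001], [0.0, -0.001, -1.0]]
ft_force: [0.4, 0.2, -0.6]
finger_gap: 0.0703
finger_force: 0.0
t: 26.9
position: [0.466, 0.3094, 0.105]
orientation: [[-1.0, 0.001, 0.0], [0.001, 1.0, -0.0], [-0.0, -0.0, -1.0]]
ft_force: [0.3, -0.3, -0.4]
finger_gap: 0.0312
finger_force: 25.0
t: 27.52
position: [0.467, 0.31, 0.1976]
orientation: [[-1.0, 0.001, 0.003], [0.001, 1.0, 0.002], [-0.003, 0.002, -1.0]]
ft_force: [-0.1, -0.6, -2.7]
finger_gap: 0.0318
finger_force: 25.0
```

```bash
python3 -m crank '0.007 -0.03 0 0 0 0;0.019 -0.08 0 0 0 0;0.031 -0.13 0 0 0 0;0.043 -0.18 0 0 0 0;0.055 -0.23 0 0 0 0'; python3 -m crank '0.012 -0.05 0 0 0 0;0.024 -0.1 0 0 0 0;0.034 -0.14 0 0 0 0;0.0383 -0.152 0 0 0 0;0.0383 -0.152 -0.03 0 0 0'; python3 -m crank '0 0 -0.025 0 0 0;0 0 -0.042 0 0 0;0 0 -0.048 0 0 0;0 0 -0.05 0 0 0;0 0 -0.05 0 0 0'; python3 -m crank '0 0 0 0 0 0;0 0 0 0 0 0;0 0 0 0 0 0' -0.5;  python3 -m crank '0 0 0.02 0 0 0;0 0 0.06 0 0 0;0 0 0.085 0 0 0'
```

```text
t: 28.15
position: [0.5208, 0.0777, 0.1944]
orientation: [[-1.0, 0.001, -0.001], [0.001, 1.0, -0.0], [0.001, -0.0, -1.0]]
ft_force: [0.6, 0.4, -2.5]
finger_gap: 0.0319
finger_force: 25.0
t: 28.78
position: [0.5603, -0.0733, 0.1655]
orientation: [[-1.0, 0.002, 0.003], [0.002, 1.0, -0.0], [-0.003, -0.0, -1.0]]
ft_force: [0.4, 0.3, -2.0]
finger_gap: 0.0316
finger_force: 25.0
t: 29.4
position: [0.5597, -0.0726, 0.1155]
orientation: [[-1.0, 0.001, 0.001], [0.001, 1.0, -0.0], [-0.001, -0.0, -1.0]]
ft_force: [0.9, 0.1, -2.1]
finger_gap: 0.0317
finger_force: 25.0
t: 29.78
position: [0.5595, -0.0726, 0.1152]
orientation: [[-1.0, 0.001, 0.0], [0.001, 1.0, -0.0], [-0.0, -0.0, -1.0]]
ft_force: [-0.3, 0.7, -1.3]
finger_gap: 0.0577
finger_force: 0.0
t: 30.15
position: [0.5597, -0.0727, 0.2017]
orientation: [[-1.0, 0.001, 0.001], [0.001, 1.0, -0.0], [-0.001, -0.0, -1.0]]
ft_force: [0.5, -0.5, 0.3]
finger_gap: 0.0706
finger_force: 0.0
```

```bash
python3 -m crank '-0.013 0.03 0 0 0 0;-0.035 0.08 0 0 0 0;-0.057 0.13 0 0 0 0;-0.08 0.18 0 0 0 0;-0.102 0.23 0 0 0 0'; python3 -m crank '-0.022 0.05 0 0 0 0;-0.044 0.1 0 0 0 0;-0.061 0.138 0 0 0 0;-0.0665 0.15 0 0 0 0;-0.0665 0.15 -0.03 0 0 0';python3 -m crank '0 0 -0.03 0 0 0;0 0 -0.055 0 0 0;0 0 -0.065 0 0 0;0 0 -0.065 0 0 0'; python3 -m crank '0 0 0 0 0 0;0 0 0 0 0 0;0 0 0 0 0 0;0 0 0 0 0 0;0 0 0 0 0 0' 1 25;  python3 -m crank '0 0 0.015 0 0 0;0 0 0.035 0 0 0;0 0 0.06 0 0 0;0 0 0.09 0 0 0;0 0 0.09 0 0 0'
```

```text
t: 30.78
position: [0.4564, 0.1589, 0.2002]
orientation: [[-1.0, 0.001, 0.001], [0.001, 1.0, 0.0], [-0.001, 0.0, -1.0]]
ft_force: [0.9, 1.1, 0.7]
finger_gap: 0.0703
finger_force: 0.0
t: 31.4
position: [0.3916, 0.3086, 0.171]
orientation: [[-1.0, -0.0, 0.003], [-0.0, 1.0, 0.002], [-0.003, 0.002, -1.0]]
ft_force: [0.1, 0.2, -0.5]
finger_gap: 0.0707
finger_force: 0.0
t: 31.9
position: [0.3911, 0.307, 0.1049]
orientation: [[-1.0, 0.001, -0.0], [0.001, 1.0, -0.001], [0.0, -0.001, -1.0]]
ft_force: [0.4, 0.2, -0.1]
finger_gap: 0.0699
finger_force: 0.0
t: 32.52
position: [0.3909, 0.3074, 0.105]
orientation: [[-1.0, 0.001, 0.0], [0.001, 1.0, 0.0], [-0.0, 0.0, -1.0]]
ft_force: [-0.4, -0.5, 0.8]
finger_gap: 0.0319
finger_force: 25.0
t: 33.15
position: [0.3916, 0.3081, 0.1974]
orientation: [[-1.0, 0.001, 0.003], [0.001, 1.0, 0.003], [-0.003, 0.003, -1.0]]
ft_force: [-0.6, -0.6, -2.5]
finger_gap: 0.0315
finger_force: 25.0
```

Next: place blue, then fetch red.

```bash
python3 -m crank '0.01 -0.03 0 0 0 0;0.025 -0.075 0 0 0 0;0.042 -0.125 0 0 0 0;0.058 -0.175 0 0 0 0;0.075 -0.225 0 0 0 0'; python3 -m crank '0.017 -0.05 0 0 0 0;0.029 -0.085 0 0 0 0;0.034 -0.0966 0 0 0 0;0.034 -0.0966 -0.03 0 0 0;0.034 -0.0966 -0.06 0 0 0'; python3 -m crank '0 0 -0.01 0 0 0;0 0 -0.017 0 0 0;0 0 -0.0205 0 0 0;0 0 -0.0205 0 0 0'; python3 -m crank '0 0 0 0 0 0;0 0 0 0 0 0;0 0 0 0 0 0' -0.5;  python3 -m crank '0 0 0.02 0 0 0;0 0 0.06 0 0 0;0 0 0.085 0 0 0'
python3 -m crank '0.004 0.035 0 0 0 0;0.011 0.085 0 0 0 0;0.018 0.135 0 0 0 0;0.025 0.19 0 0 0 0;0.032 0.245 0 0 0 0';python3 -m crank '0.006 0.045 0 0 0 0;0.0096 0.07 0 0 0 0;0.0106 0.0803 0 0 0 0;0.0106 0.0803 -0.03 0 0 0;0.0106 0.0803 -0.06 0 0 0';python3 -m crank '0 0 -0.02 0 0 0;0 0 -0.034 0 0 0;0 0 -0.034 0 0 0'
```

```text
t: 33.78
position: [0.4657, 0.0807, 0.1945]
orientation: [[-1.0, 0.0, -0.001], [0.0, 1.0, -0.0], [0.001, -0.0, -1.0]]
ft_force: [-0.0, 0.5, -2.4]
finger_gap: 0.0311
finger_force: 25.0
t: 34.4
position: [0.4996, -0.0135, 0.1338]
orientation: [[-1.0, 0.0, -0.0], [0.0, 1.0, 0.0], [0.0, 0.0, -1.0]]
ft_force: [0.2, 0.3, -2.0]
finger_gap: 0.0314
finger_force: 25.0
t: 34.9
position: [0.5003, -0.0142, 0.115]
orientation: [[-1.0, 0.001, 0.001], [0.001, 1.0, 0.0], [-0.001, 0.0, -1.0]]
ft_force: [0.6, -0.3, -2.1]
finger_gap: 0.0316
finger_force: 25.0
t: 35.28
position: [0.4999, -0.0141, 0.1146]
orientation: [[-1.0, 0.001, 0.0], [0.001, 1.0, 0.0], [-0.0, 0.0, -1.0]]
ft_force: [-0.0, -0.5, 0.3]
finger_gap: 0.0582
finger_force: 0.0
t: 35.65
position: [0.5002, -0.0143, 0.2011]
orientation: [[-1.0, 0.001, 0.001], [0.001, 1.0, 0.0], [-0.001, 0.0, -1.0]]
ft_force: [0.1, -0.3, -0.5]
finger_gap: 0.071
finger_force: 0.0
t: 36.28
position: [0.5319, 0.2325, 0.1996]
orientation: [[-1.0, 0.001, 0.0], [0.001, 1.0, 0.0], [-0.0, 0.0, -1.0]]
ft_force: [0.5, -0.8, -0.4]
finger_gap: 0.0701
finger_force: 0.0
t: 36.9
position: [0.5427, 0.3102, 0.139]
orientation: [[-1.0, 0.002, 0.001], [0.002, 1.0, -0.0], [-0.001, -0.0, -1.0]]
ft_force: [0.6, 0.2, 0.3]
finger_gap: 0.0707
finger_force: 0.0
t: 37.28
position: [0.5423, 0.3104, 0.1049]
orientation: [[-1.0, 0.001, -0.001], [0.001, 1.0, -0.001], [0.001, -0.001, -1.0]]
ft_force: [-1.5, -0.1, 0.2]
finger_gap: 0.0704
finger_force: 0.0
```

```bash
python3 -m crank '0 0 0 0 0 0;0 0 0 0 0 0;0 0 0 0 0 0;0 0 0 0 0 0;0 0 0 0 0 0' 1 25;  python3 -m crank '0 0 0.015 0 0 0;0 0 0.035 0 0 0;0 0 0.06 0 0 0;0 0 0.09 0 0 0;0 0 0.09 0 0 0'
python3 -m crank '0 -0.03 0 0 0 0;0 -0.08 0 0 0 0;0 -0.13 0 0 0 0;0 -0.18 0 0 0 0;0 -0.225 0 0 0 0'; python3 -m crank '-0.0005 -0.02 0 0 0 0;-0.0005 -0.0287 0 0 0 0;-0.0005 -0.0287 -0.03 0 0 0;-0.0005 -0.0287 -0.06 0 0 0;-0.0005 -0.0287 -0.07 0 0 0'; python3 -m crank '0 0 -0.006 0 0 0;0 0 -0.009 0 0 0;0 0 -0.0102 0 0 0;0 0 -0.0102 0 0 0'; python3 -m crank '0 0 0 0 0 0;0 0 0 0 0 0;0 0 0 0 0 0' -0.5;  python3 -m crank '0 0 0.02 0 0 0;0 0 0.06 0 0 0;0 0 0.085 0 0 0'; python3 -m crank '0 0.04 0.02 0 0 0;0 0.09 0.03 0 0 0;0 0.14 0.03 0 0 0;0 0.19 0.03 0 0 0;0 0.23 0.03 0 0 0'; python3 -m crank '0 0 0 0 0 0;0 0 0 0 0 0'
python3 - <<'E'
from h import *
tub()
for n in("scene","side"):
    P,H,s=cloud(n);R=(abs(P[...,0]-.54)<.1)&(abs(P[...,1])<.12)
    for o in blobs(P,R,.138,.16,20):print(n,*o)
    cv2.imwrite("pics/z_%s.png"%n,s["pixels"][80:300,60:400].repeat(2,0).repeat(2,1))
E
```

```text
t: 37.9
position: [0.5425, 0.3111, 0.1055]
orientation: [[-1.0, 0.001, 0.0], [0.001, 1.0, -0.0], [-0.0, -0.0, -1.0]]
ft_force: [-0.1, -0.2, 2.1]
finger_gap: 0.0316
finger_force: 25.0
t: 38.52
position: [0.5434, 0.3116, 0.1984]
orientation: [[-1.0, 0.001, 0.003], [0.001, 1.0, 0.002], [-0.003, 0.002, -1.0]]
ft_force: [-0.6, -0.8, -1.8]
finger_gap: 0.0316
finger_force: 25.0
t: 39.15
position: [0.5419, 0.0842, 0.1951]
orientation: [[-1.0, 0.001, -0.001], [0.001, 1.0, -0.0], [0.001, -0.0, -1.0]]
ft_force: [0.2, -0.2, -1.7]
finger_gap: 0.0315
finger_force: 25.0
t: 39.78
position: [0.541, 0.0581, 0.1238]
orientation: [[-1.0, -0.0, -0.003], [-0.0, 1.0, -0.0], [0.003, -0.0, -1.0]]
ft_force: [0.1, 0.5, -2.2]
finger_gap: 0.0317
finger_force: 25.0
t: 40.28
position: [0.5421, 0.0574, 0.1156]
orientation: [[-1.0, 0.001, 0.001], [0.001, 1.0, 0.0], [-0.001, 0.0, -1.0]]
ft_force: [0.0, -0.1, -1.9]
finger_gap: 0.0315
finger_force: 25.0
t: 40.65
position: [0.542, 0.0574, 0.1154]
orientation: [[-1.0, 0.001, 0.0], [0.001, 1.0, -0.0], [-0.0, -0.0, -1.0]]
ft_force: [0.0, -0.5, 0.6]
finger_gap: 0.0585
finge
[... 417 characters left out ...]

orientation: [[-1.0, 0.001, -0.0], [0.001, 1.0, -0.001], [0.0, -0.001, -1.0]]
ft_force: [-0.1, -0.0, 0.2]
finger_gap: 0.0705
finger_force: 0.0
tub 424 slope rad [-0.013 -0.002] z 0.0859 c [ 497.2 -319.7]
scene 156 (234, 149) [500.9 -14.5] [29.9 30.5] 29.8 circ [500.2 -15. ] 16.1 z 144.1
scene 169 (269, 163) [542.1  56.7] [31.3 31. ] 32.1 circ [541.8  56.3] 16.6 z 144.1
scene 171 (204, 171) [559.8 -72.9] [30.6 28.3] 0.2 circ [558.8 -73.2] 16.6 z 144.2
side 69 (260, 142) [556.9 -70.4] [22.7 34.1] 3.0 circ [561.4 -70.3] 17.6 z 143.1
side 86 (278, 157) [501.4 -11.9] [27.1 33.4] 9.0 circ [499.8 -12.4] 17.4 z 143.1
side 102 (256, 171) [542.2  60.6] [31.5 30.9] 69.8 circ [542.6  58. ] 18.4 z 143.6
```

View pics/z_side.png

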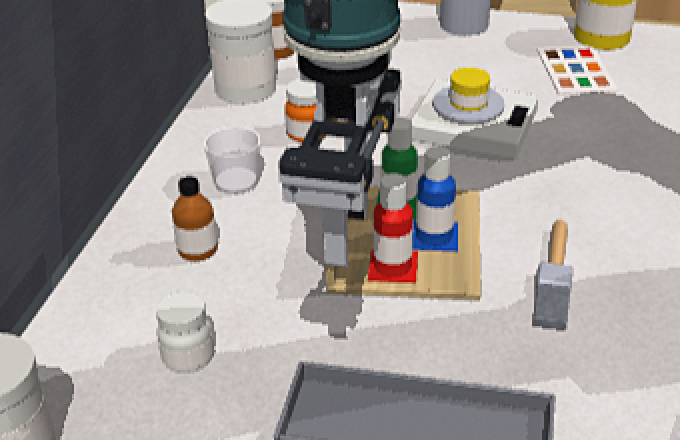

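View pics/z_scene.png

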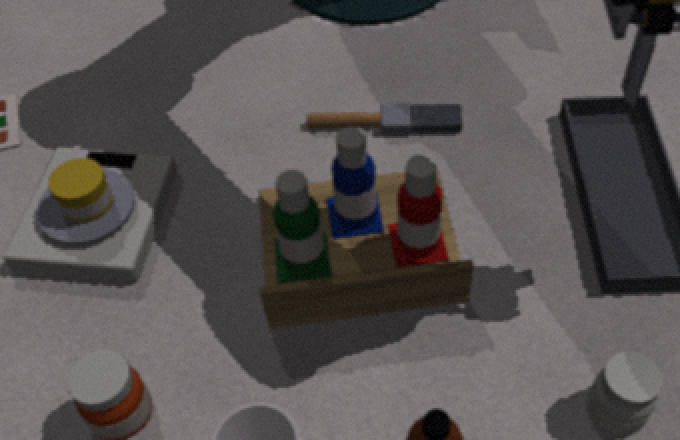

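The bottles stand centred on their own tiles in the scene crop: green (300,225), blue (354,185), red (420,210). The tub stands mid-pan at (82,190), and the arm is clear of everything.

```bash
python3 -c "
from plant import robot
print(robot.close_job())"
```

```text
the job is handed in; nothing more can be done
None
```

The job is handed in at about 42 s of robot time: the final images put the tub about 3–4 mm off the pan's centre and each bottle upright on its own tile, a few mm off centre at most; the hand-in returned no verdict.

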